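# Reset the tripped vial shaker and start it

### The job

The vial shaker has tripped and its green start button is locked. Take the orange-handled reset pin from its wooden stand, push it squarely into the blue-ringed hole in the shaker's sloping panel until the hidden catch trips and the orange indicator on the panel jumps across, and put the pin back upright in its stand. Then press the green button fully down and let it come up again, leaving the timer, beaker, white bottle and tape where they are.

Things in the scene. Friction and masses are not known exactly. Their poses are not given: they have to be found in the camera images.
- shaker: Bench vial shaker, white with dark blue cheeks, fixed; 194 (x) x 192 (y) mm. Origin: centre of its underside, on the desk; -x is its front, roughly towards the robot. The sloping panel rises from 25 mm high at the front (x = -95 mm) to 80 mm at x = +17 mm; behind is a flat top 80 mm high with four capped vials in a blue block, up to 121 mm high.
- panel: The sloping panel, 125 mm up the slope x 176 mm wide, fixed to the shaker. Origin: middle of its outer surface. x points up the slope, y as the shaker's y (left seen from the robot), z out of the surface, leaning 26 degrees from vertical towards the front: pin and fingers come down along its -z, tilted 26 degrees.
- access_hole (a point): Centre of the access hole's mouth on the panel's surface, at (0, +45, 0) mm in the panel's frame (left part); round, 10 mm in diameter, in a blue ring, running through the 12 mm thick panel along the panel's z. Axes as the panel's. The catch lies 18 mm below the surface.
- catch (a joint): Travel of the hidden catch, m, pushed along -z of the panel: a spring plate 22 x 22 mm centred under the hole, 0 at rest, stop at 0.010. 2 N at first touch, 5 N at the stop. It trips at 0.006 or a little more (pin tip about 24 mm below the panel's surface; 28 mm at the stop) and stays partly down afterwards.
- start_top (a point): Centre of the top of the green round start button, 30 mm in diameter, in a black collar at the right of the panel, at (0, -42, +10) mm in the panel's frame; collar 3 mm high. Pressed along -z of the panel.
- start (a joint): Start button travel, m: 0 up, 0.006 fully down (stop). Spring: 2.5 N to start, 5.5 N fully down. While locked it gives only about 1 mm.
- lock (a joint): Lock bar inside the panel, shown by the orange indicator in the black slot between hole and button: 0 locked (indicator near the button), springs to 0.016 m (indicator towards the hole) as soon as the catch trips, and stays there.
- reset_pin: Reset pin, 97 mm long, 30 to 65 g: steel shank 5 mm in diameter and 45 mm long below a round orange handle 16 mm in diameter and 52 mm long. Origin: the tip of the shank; z points from the tip to the handle end. It starts upright in its stand, the handle's shoulder resting on the stand.
- pin_tip (a point): Tip of the pin's shank (the origin of the pin).
- pin_handle (a point): Point on the pin's axis in the middle of the handle, 70 mm from the tip.
- pin_stand: Wooden stand for the pin, fixed block 56 x 56 x 52 mm with a vertical hole 9 mm in diameter and 48 mm deep in the middle of its top. Origin: centre of its underside. With the pin home, the pin's tip is 7 mm above the origin.
- stand_mouth (a point): Centre of the mouth of the stand's hole, in its top face, 52 mm above the desk.
- timer: Light grey dial timer 58 x 62 x 58 mm, loose, leave alone. Origin: centre of its underside.
- beaker: Glass beaker, 72 mm in diameter, 90 mm high, loose, leave alone. Origin: centre of its underside.
- white_bottle: White bottle with a blue cap, 58 mm in diameter, 123 mm high, loose, leave alone. Origin: centre of its underside.
- tape_roll: Roll of brown tape, 92 mm in diameter, 48 mm high, loose, leave alone. Origin: centre of its underside.

How it is judged (in metres and radians):
On the way, in this order (a step that is already met when the one before it is completed fails the run):
1. the catch is tripped with the pin through the access hole: the lock bar has sprung over by more than 10 mm while the pin's tip is in the hole (value of joint lock above 0.01 m and z of pin_tip in the frame of panel below -0.012 m and distance between pin_tip and access_hole below 0.035 m), for 0.05 s.
2. the pin stands home in its stand again, released (horizontal distance between pin_tip and stand_mouth below 0.006 m and z of pin_tip in the frame of pin_stand below 0.012 m and angle between reset_pin's own z axis and vertical below 0.12 rad and contact force between the fingers and reset_pin below 0.1 N), for 0.2 s.
3. the start button is pressed fully down (value of joint start above 0.0052 m), for 0.05 s.
At the end, for the whole second after the job is handed in: Lock bar over by more than 10 mm; pin at rest and released in its stand (tip within 6 mm of the hole's axis, at most 12 mm above the stand's underside, tilt under 0.12 rad); start button, after being pressed more than 5.2 mm, up again (under 1 mm). Bystanders within 25 mm (all of step 2 and value of joint start below 0.001 m and value of joint lock above 0.01 m and linear speed of reset_pin below 0.02 m/s); the robot touches nothing.
It fails at once if the timer is moved by more than 25 mm or tipped over (distance of timer from where it was at the start of the episode above 0.025 m or angle between timer's own z axis and vertical above 0.5 rad).
It fails at once if the beaker is moved by more than 25 mm or tipped over (distance of beaker from where it was at the start of the episode above 0.025 m or angle between beaker's own z axis and vertical above 0.5 rad).
It fails at once if the white bottle is moved by more than 25 mm or tipped over (distance of white_bottle from where it was at the start of the episode above 0.025 m or angle between white_bottle's own z axis and vertical above 0.5 rad).
It fails at once if the roll of tape is moved by more than 25 mm or tipped over (distance of tape_roll from where it was at the start of the episode above 0.025 m or angle between tape_roll's own z axis and vertical above 0.5 rad).
It also fails if it takes over 64 s, if anything falls off the work surface, if the arm or the gripper's body presses on something with over 40 N, if the wrist force passes 120 N, or if a joint passes its speed limit or range.

### The arm

A 7-joint arm with a two-finger parallel gripper is mounted at the origin on a cart in front of the work surface, level with it; the furniture and walls round the work are solid. World frame = base frame: x ahead of the robot, y to its left, z up, the work surface at z = 0. Lengths are in mm, angles in rad, forces in N, time in s.
With the tool pointing down it reaches from about 400 to 875 mm from the base axis. Payload 19.3 kg.
Tool frame: the origin (TCP) lies at the very end of the fingers, on their centre line; the grasp point (between the pads) lies 19 mm behind it; z points along the fingers, y is the line along which they close (so a half turn about z gives the same grasp; the last joint's range is limited). The gripper opens to 85 mm and grips with 20 to 120 N. Pads are 22 mm wide; open, the fingers measure 114 mm over their backs; the gripper's body (76 mm by 85 mm) begins 54 mm behind the grasp point. The pads swing forward as they close: fully open they stand 13 mm farther back than shut.
Start: joints at [-1.371, 0.521, -0.036, 1.599, 0.021, 1.021, -0.113], TCP at [166.606, 602.376, 231.291] pointing down, gripper open.
Joint ranges: [-2.91, 2.91], [-0.3, 2.13], [-1.5, 1.42], [0.17, 2.43], [-1.26, 4.41], [0.16, 1.93], [-2.52, 2.52]. Speed limits (rad/s): [1.89, 1.89, 2.39, 2.39, 3.01, 3.01, 3.01].

### API

Orientations are given as a unit quaternion [w, x, y, z].
In Python, from cell import env gives the robot as it stands.
- The arm moves only by the tool jog_arm, never from a script. Its argument "plan" is a list of rows, each an object of numbers: "ax", "ay", "az": the turn, a rotation vector about the tool's x, y, z in degrees; "x", "y", "z": the shift along the tool's x, y, z in cm; "jaw": the gripper command: -1 is fully open, 1 is shut, values between are in proportion. A call has 1 to 20 rows; each row is the pose to reach, as a shift and turn from the pose commanded when the call began, along the tool's axes at that moment; what a row does not reach only later rows make up. A row lasts 1/10 s, in which the tool goes at most 50 mm and 8.59 degrees, less where a joint would pass 70% of its speed; a pose out of reach is approached as far as the arm can. A call with a gripper value outside its range is refused whole. The fingers move at their own pace and stop on an object; "newtons" is the grip in N (left out, the last holds). Time passes only in rows, so rows that repeat a pose let the fingers close. It gives the time, the measured TCP pose, the force, the opening and the grip force at its end, in the units of the state.
- env.observe(): the state, without advancing time (a new reading comes with each control period).
- env.grab_frame(name): name is "scene" or "side" or "wrist"; returns (picture, depth): 400x640x3 uint8, blue, green, red; 400x640 float32, mm along the optical axis (not along the pixel's ray), 0 where there is no reading.
- env.calibration(name): a dict with "vfov" (degrees; the focal length in pixels is half the picture's height over the tangent of half this angle, whatever the lens; pixels are square), "cx", "cy" (the principal point, pixels), "T" (4x4, takes a point from camera to world coordinates); the wrist camera has in their place "tool_from_camera" (4x4, takes a point from camera to tool coordinates, whose origin is the TCP and whose axes are the flange's). Camera axes: x right, y down, z forward; pixel columns grow to the right and rows downward; lengths in mm; the calibration is good to about 2 mm. A picture is of the moment at which its call begins: read the wrist's pose just before it. calibration takes no time and is no camera call.
- env.job_done(): hands the job in; it is judged then, once.
Trained networks look in the newest picture that a camera, given by its name, has taken for a name from the list of things; names that differ only in an ending like _2 or _b are one class to them, and where a whole thing is asked for, a point or a joint stands for the part that bears it (a point fixed in the world has none). Each returns a list of dicts, best first, with "confidence" (0 to 1); they miss things now and then, are a little off and sometimes report something else, mostly with a low value. They report only what shows in the picture. A call takes as long as a camera call.
- env.masks_of(camera, label): "pixels" (400x640 bool, what is visible of it) and "bbox" ([left, top, right, bottom] in pixels, round what is visible of it).
- env.mark_of(camera, label): "location" ([column, row] in pixels: a listed point, or the origin of a listed thing).
The state is a dict: "clock": time; "joint_positions": joint angles; "qvel": joint speeds; "effort": joint torques, N m; "eef_pos": TCP position; "orientation": TCP orientation; "wrist_force": force on the tool from outside, world axes, zero at the start; "moment": the same for the moment, N m; "grip_width": finger opening in mm; "grasp_force": force on a finger pad.
Only numpy, scipy, OpenCV 4.12 (cv2) and the standard library are available. Lean on these libraries where they do the work, as an engineer would, in place of code of your own. Each camera call takes 0.05 s, during which the arm holds its last target. There are 200 camera calls.

## Working session

There is one attempt and no reset: what is moved stays moved. The work goes in short steps, Python scripts to look and compute and a tool call to move; the robot and the scene stay as the last step left them, time stands still between calls to the robot, and variables do not carry over. Pictures are saved under pics/ and viewed, at most 10 in all, crops included, and the job is handed in when it is done.

Besides the shell and the picture viewer there is one more tool, called after ">>>" in YAML: its name, and indented under it one key for each argument. jog_arm: Moves the arm, as the interface text tells. Its arguments: {"type":"object","properties":{"plan":{"type":"array","items":{"type":"object","properties":{"ax":{"type":"number"},"ay":{"type":"number"},"az":{"type":"number"},"x":{"type":"number"},"y":{"type":"number"},"z":{"type":"number"},"jaw":{"type":"number"}}}},"newtons":{"type":"number"}},"required":["plan"]}

```bash
mkdir -p pics; ls; cat > h.py <<'E'
import numpy as np, cv2
from cell import env
from scipy.spatial.transform import Rotation as R
def cam(n,s=None):
    c=env.calibration(n); f=200/np.tan(np.radians(c['vfov'])/2)
    if n=='wrist':
        s=s or env.observe(); T=np.eye(4); T[:3,:3]=rot(s).as_matrix(); T[:3,3]=s['eef_pos']
        T=T@np.array(c['tool_from_camera'])
    else: T=np.array(c['T'])
    return f,c['cx'],c['cy'],T
def rot(s):
    w,x,y,z=s['orientation']; return R.from_quat([x,y,z,w])
def pts(C,depth,mask=None,uv=None):
    f,cx,cy,T=C
    if uv is None: v,u=np.nonzero(mask&(depth>0)); d=depth[v,u]
    else: u,v=np.array([uv[0]]),np.array([uv[1]]); d=np.array([np.median(depth[int(v[0])-1:int(v[0])+2,int(u[0])-1:int(u[0])+2])])
    P=np.c_[(u-cx)/f*d,(v-cy)/f*d,d]
    return P@T[:3,:3].T+T[:3,3]
def ray(C,uv):
    f,cx,cy,T=C; d=T[:3,:3]@np.array([(uv[0]-cx)/f,(uv[1]-cy)/f,1]); return T[:3,3],d
def atz(C,uv,z):
    o,d=ray(C,uv); return o+d*(z-o[2])/d[2]
def proj(C,p):
    f,cx,cy,T=C; q=T[:3,:3].T@(np.array(p)-T[:3,3]); return q[:2]/q[2]*f+[cx,cy]
E
python3 - <<'E'
from h import *
np.set_printoptions(precision=1,suppress=True)
s=env.observe(); print(s)
for n in ['scene','side']:
    p,d=env.grab_frame(n); cv2.imwrite(f'pics/{n}0.png',p); C=cam(n); print(n,C[3][:3,3])
    for l in ['access_hole','start_top','pin_handle','stand_mouth','panel','shaker','pin_stand','timer','beaker','white_bottle','tape_roll']:
        m=env.mark_of(n,l)
        if m: print(l,np.array(m[0]['location']),round(m[0]['confidence'],2),pts(C,d,uv=m[0]['location'])[0])
        else: print(l,None)
E
```

```text
pics
{'clock': 0.0, 'joint_positions': array([-1.4,  0.5, -0. ,  1.6,  0. ,  1. , -0.1]), 'qvel': array([ 0.,  0.,  0., -0.,  0.,  0.,  0.]), 'effort': array([  0. , -92.7,   2. , -37. ,   0. ,   0. ,   0. ]), 'eef_pos': array([166.5, 602.1, 230.7]), 'orientation': array([-0. ,  0.1,  1. , -0. ]), 'wrist_force': array([-0.1,  0.2,  0.3]), 'moment': array([-0.,  0., -0.]), 'grasp_force': 0.0, 'grip_width': 85.54383331523418}
scene [ 200.1 -401.5  670.2]
access_hole [309.7 167.2] 0.58 [616.  248.9  54.5]
start_top [336.2 181.9] 0.61 [633.1 151.8  62.6]
pin_handle [373.5 304.3] 0.46 [ 473.4 -174.7   83.5]
stand_mouth [376.3 309.2] 0.6 [ 475.9 -181.1   73.2]
panel [322.3 176.7] 0.96 [622.7 198.8  52.4]
shaker [333.3 188.7] 0.92 [617.4 142.6  54.1]
pin_stand [371.9 327.2] 0.89 [ 456.5 -195.    50. ]
timer [346.2 273.7] 0.84 [495.5 -69.9  35.6]
beaker [423.3 266.7] 0.65 [ 637.  -151.5   40.8]
white_bottle [278.8 153.8] 0.88 [595.5 384.6  25.4]
tape_roll [227.9 185.5] 0.77 [408.2 323.5  38.8]
side [ -87.8 -778.   567.8]
access_hole [318.6 201.3] 0.91 [612.9 241.4  56.3]
start_top [344.5 211.1] 0.4 [623.3 143.2  60.5]
pin_handle [436.2 273.4] 0.68 [ 638.7 -154.    20.1]
stand_mouth [390.1 290.7] 0.86 [ 478.9 -186.    52.9]
panel [331.2 210. ] 0.91 [614.1 186.8  50.4]
shaker [341.4 223. ] 0.9 [603.3 129.   38.7]
pin_stand [383.  308.2] 0.68 [ 452.7 -197.4   31.1]
timer [356.7 275.5] 0.58 [494.6 -68.2  22.8]
beaker [388.6 288.4] 0.62 [ 478.  -182.6   56.5]
white_bottle [283.7 197.2] 0.57 [594.6 390.3  23.1]
tape_roll [234.5 220.1] 0.85 [409.  326.1  24.4]
```

View pics/scene0.png

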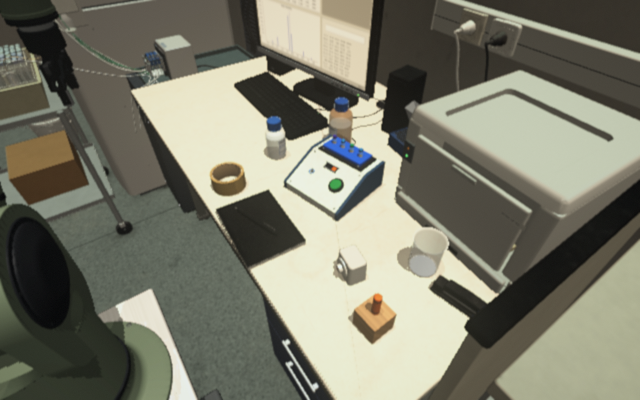

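```bash
python3 - <<'E'
from h import *
np.set_printoptions(precision=2,suppress=True)
n='scene'; p,d=env.grab_frame(n); C=cam(n)
for l in ['panel','reset_pin','pin_stand']:
    m=env.masks_of(n,l); print(l,m[0]['confidence'],m[0]['bbox'])
    P=pts(C,d,m[0]['pixels'])
    if l=='panel':
        c=np.median(P,0)
        for _ in range(4):
            q=P-P.mean(0); w,v=np.linalg.eigh(q.T@q); nn=v[:,0]*np.sign(v[2,0]); r=q@nn; P=P[abs(r)<max(3,2*r.std())]
        print('normal',nn,'tilt',np.degrees(np.arccos(nn[2])),'yaw',np.degrees(np.arctan2(-nn[1],-nn[0])),P.mean(0),len(P), r.std())
    else: print(np.percentile(P,[5,50,95],axis=0),len(P))
    if l=='pin_stand':
        t=P[abs(P[:,2]-52)<5]; print(t.min(0),t.max(0), cv2.minAreaRect(t[:,:2].astype(np.float32)))
s=env.observe(); print(rot(s).as_matrix()); print(env.calibration('wrist'))
E
```

```text
panel 0.57 [287.7, 147.7, 364.2, 213.4]
normal [-0.43 -0.1   0.9 ] tilt 26.08420485946965 yaw 12.824878774948166 [620.83 190.1   51.18] 2421 1.3319737020869575
reset_pin 0.65 [372.0, 296.3, 382.8, 314.4]
[[ 472.78 -182.68   59.67]
 [ 475.16 -179.09   85.32]
 [ 480.84 -172.92  104.21]] 130
pin_stand 0.61 [353.8, 295.2, 399.0, 341.6]
[[ 451.76 -203.73    1.52]
 [ 467.6  -185.12   49.89]
 [ 505.94 -149.94   52.64]] 1244
[ 451.15 -204.38   47.04] [ 510.09 -146.13   54.49] ((480.2775573730469, -175.1458740234375), (57.40354919433594, 56.902278900146484), 3.38899302482605)
[[-0.96  0.27 -0.  ]
 [ 0.27  0.96 -0.  ]
 [-0.   -0.   -1.  ]]
{'vfov': 69.39263489309094, 'cx': 321.61191004417185, 'cy': 197.79096112805826, 'tool_from_camera': array([[   0.  ,   -0.96,   -0.29,   73.06],
       [   1.  ,    0.  ,   -0.  ,   -0.73],
       [   0.  ,   -0.29,    0.96, -142.84],
       [   0.  ,    0.  ,    0.  ,    1.  ]])}
```

The picture shows the stand with the orange pin at about (375,310), the timer at (350,265), and the shaker panel at (322,177). The hole is at about (310,168) and the green button at (336,184). Next I'll go above the panel for a close look.

>>> jog_arm:
  plan:
    - {"x":-4,"y":-2.2,"az":-6,"jaw":0}
    - {"x":-8.5,"y":-4.6,"az":-12,"jaw":0}
    - {"x":-13,"y":-7,"az":-18,"jaw":0}
    - {"x":-17,"y":-9.2,"az":-24,"jaw":0}
    - {"x":-21,"y":-11.3,"az":-29,"jaw":0}
    - {"x":-52,"y":-28,"az":-29,"jaw":0}
    - {"x":-52,"y":-28,"az":-29,"jaw":0}
    - {"x":-52,"y":-28,"az":-29,"jaw":0}
    - {"x":-52,"y":-28,"az":-29,"jaw":0}
    - {"x":-52,"y":-28,"az":-29,"jaw":0}
    - {"x":-52,"y":-28,"az":-29,"jaw":0}
    - {"x":-52,"y":-28,"az":-29,"jaw":0}
    - {"x":-52,"y":-28,"az":-29,"jaw":0}
    - {"x":-52,"y":-28,"az":-29,"jaw":0}
    - {"x":-52,"y":-28,"az":-29,"jaw":0}

```text
$.plan[0]: bad value
```

>>> jog_arm:
  plan:
    - {"x":-4.0,"y":-2.2,"z":0.0,"ax":0.0,"ay":0.0,"az":-6.0,"jaw":0.0}
    - {"x":-8.5,"y":-4.6,"z":0.0,"ax":0.0,"ay":0.0,"az":-12.0,"jaw":0.0}

```text
clock: 1.6
eef_pos: [234.9, 535.9, 231.0]
orientation: [-0.0, 0.027, 1.0, 0.0]
wrist_force: [1.9, 0.5, -0.2]
grip_width: 58.7
grasp_force: 0.0
```

>>> jog_arm:
  plan:
    - {"x":-3.4,"y":-3.0,"z":0.0,"ax":0.0,"ay":0.0,"az":-6.0,"jaw":0.0}
    - {"x":-6.8,"y":-6.0,"z":0.0,"ax":0.0,"ay":0.0,"az":-12.0,"jaw":0.0}
    - {"x":-10.2,"y":-9.0,"z":0.0,"ax":0.0,"ay":0.0,"az":-17.0,"jaw":0.0}
    - {"x":-37.2,"y":-32.5,"z":0.0,"ax":0.0,"ay":0.0,"az":-17.0,"jaw":0.0}
    - {"x":-37.2,"y":-32.5,"z":0.0,"ax":0.0,"ay":0.0,"az":-17.0,"jaw":0.0}
    - {"x":-37.2,"y":-32.5,"z":0.0,"ax":0.0,"ay":0.0,"az":-17.0,"jaw":0.0}
    - {"x":-37.2,"y":-32.5,"z":0.0,"ax":0.0,"ay":0.0,"az":-17.0,"jaw":0.0}
    - {"x":-37.2,"y":-32.5,"z":0.0,"ax":0.0,"ay":0.0,"az":-17.0,"jaw":0.0}
    - {"x":-37.2,"y":-32.5,"z":0.0,"ax":0.0,"ay":0.0,"az":-17.0,"jaw":0.0}
    - {"x":-37.2,"y":-32.5,"z":0.0,"ax":0.0,"ay":0.0,"az":-17.0,"jaw":0.0}
    - {"x":-37.2,"y":-32.5,"z":0.0,"ax":0.0,"ay":0.0,"az":-17.0,"jaw":0.0}
    - {"x":-37.2,"y":-32.5,"z":0.0,"ax":0.0,"ay":0.0,"az":-17.0,"jaw":0.0}
    - {"x":-37.2,"y":-32.5,"z":0.0,"ax":0.0,"ay":0.0,"az":-17.0,"jaw":0.0}

```text
clock: 2.9
eef_pos: [586.5, 190.3, 231.2]
orientation: [-0.0, -0.118, 0.993, 0.0]
wrist_force: [-1.1, 0.5, 0.5]
grip_width: 43.0
grasp_force: 0.0
```

```bash
cat >> h.py <<'E'
def plane(P):
    for _ in range(6):
        c=P.mean(0); q=P-c; w,v=np.linalg.eigh(q.T@q); nn=v[:,0]*np.sign(v[2,0]); r=q@nn; P=P[abs(r)<max(1,2*r.std())]
    return c,nn
def onplane(C,uv,c,n):
    o,d=ray(C,uv); return o+d*(n@(c-o))/(n@d)
E
python3 - <<'E'
from h import *
np.set_printoptions(precision=2,suppress=True)
s=env.observe(); C=cam('wrist',s); print(s['eef_pos'],s['orientation'],s['joint_positions'],s['wrist_force'])
p,d=env.grab_frame('wrist'); cv2.imwrite('pics/w1.png',p)
m=env.masks_of('wrist','panel')[0]; P=pts(C,d,m['pixels']); c,n=plane(P)
print('panel',m['confidence'],m['bbox'],c,n,np.degrees(np.arccos(n[2])),np.degrees(np.arctan2(-n[1],-n[0])))
b,g,r=[p[...,i].astype(int) for i in range(3)]
green=((g>r+30)&(g>b+30)).astype(np.uint8); k,_,st,ce=cv2.connectedComponentsWithStats(green)
i=1+np.argmax(st[1:,4]); print('green',st[i],ce[i],onplane(C,ce[i],c+10*n,n))
for l,h in [('access_hole',0),('start_top',10),('panel',0)]:
    q=env.mark_of('wrist',l)
    if q: print(l,q[0]['location'],q[0]['confidence'],onplane(C,q[0]['location'],c+h*n,n))
E
```

```text
[586.47 190.32 231.19] [-0.   -0.12  0.99  0.  ] [-0.39  0.51 -0.03  1.62  0.02  1.01  1.38] [-1.11  0.51  0.48]
panel 0.63 [238.3, 154.4, 395.6, 264.6] [616.96 192.85  51.13] [-0.43 -0.1   0.9 ] 26.032314684733638 12.692087876437832
green [267 193  26  26 538] [279.64 205.33] [626.11 149.86  62.01]
access_hole [351.5, 207.8] 0.85 [612.34 231.65  53.09]
start_top [279.6, 207.9] 0.95 [628.67 150.52  63.3 ]
panel [314.8, 208.5] 0.63 [623.13 190.03  53.77]
```

View pics/w1.png

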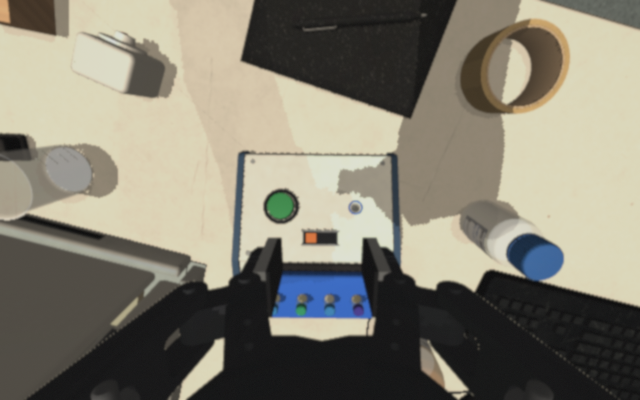

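The wrist picture shows the button at (281,206), the hole at (355,208) and the indicator at (320,238), with its orange end near the button, so it is locked. I'll refine the hole's centre from this picture.

```bash
python3 - <<'E'
from h import *
np.set_printoptions(precision=2,suppress=True)
s=env.observe(); C=cam('wrist',s); p=cv2.imread('pics/w1.png')
c=np.array([616.96,192.85,51.13]);n=np.array([-.428,-.0964,.8985]); n/=np.linalg.norm(n)
b,g,r=[p[...,i].astype(int) for i in range(3)]
w=((b>r+15)|(b+g+r<330)); w[:198]=0;w[218:]=0;w[:,:344]=0;w[:,366:]=0
k,_,st,ce=cv2.connectedComponentsWithStats(w.astype(np.uint8)); i=1+np.argmax(st[1:,4])
h=onplane(C,ce[i],c,n); bt=onplane(C,[279.64,205.33],c+10*n,n); print(st[i],ce[i],h,bt, np.linalg.norm(h-bt+10*n))
yv=h-(bt-10*n); print('yaw',np.degrees(np.arctan2(-yv[0],yv[1])), yv)
S=rot(s).as_matrix(); print('pin shift cm (TCP to 479,-176,z230)', S.T@(np.array([479,-176,230])-s['eef_pos'])/10)
E
```

```text
[349 201  14  14  66] [355.67 207.7 ] [611.44 236.25  53.16] [626.52 149.72  62.18] 87.73019351643494
yaw 12.74759537315747 [-19.36  85.57  -0.04]
pin shift cm (TCP to 479,-176,z230) [ 19.1  -33.05   0.14]
```

>>> jog_arm:
  plan:
    - {"x":22.6,"y":-33.0,"z":3.0,"ax":0.0,"ay":0.0,"az":0.0,"jaw":0.0}
    - {"x":22.6,"y":-33.0,"z":3.0,"ax":0.0,"ay":0.0,"az":0.0,"jaw":0.0}
    - {"x":22.6,"y":-33.0,"z":3.0,"ax":0.0,"ay":0.0,"az":0.0,"jaw":0.0}
    - {"x":22.6,"y":-33.0,"z":3.0,"ax":0.0,"ay":0.0,"az":0.0,"jaw":0.0}
    - {"x":22.6,"y":-33.0,"z":3.0,"ax":0.0,"ay":0.0,"az":0.0,"jaw":0.0}
    - {"x":22.6,"y":-33.0,"z":3.0,"ax":0.0,"ay":0.0,"az":0.0,"jaw":0.0}
    - {"x":22.6,"y":-33.0,"z":3.0,"ax":0.0,"ay":0.0,"az":0.0,"jaw":0.0}
    - {"x":22.6,"y":-33.0,"z":3.0,"ax":0.0,"ay":0.0,"az":0.0,"jaw":0.0}
    - {"x":22.6,"y":-33.0,"z":3.0,"ax":0.0,"ay":0.0,"az":0.0,"jaw":0.0}
    - {"x":22.6,"y":-33.0,"z":3.0,"ax":0.0,"ay":0.0,"az":0.0,"jaw":0.0}
    - {"x":22.6,"y":-33.0,"z":3.0,"ax":0.0,"ay":0.0,"az":0.0,"jaw":0.0}

```text
clock: 4.25
eef_pos: [445.3, -183.5, 201.5]
orientation: [0.0, -0.119, 0.993, 0.0]
wrist_force: [0.4, 0.1, -0.1]
grip_width: 42.6
grasp_force: 0.0
```

```bash
python3 - <<'E'
from h import *
np.set_printoptions(precision=2,suppress=True)
s=env.observe(); C=cam('wrist',s); print(s['eef_pos'],s['orientation'],s['wrist_force'])
p,d=env.grab_frame('wrist'); cv2.imwrite('pics/w2.png',p)
for l in ['reset_pin','pin_stand']:
    m=env.masks_of('wrist',l)
    if not m: print(l,'none'); continue
    m=m[0]; P=pts(C,d,m['pixels']); print(l,m['confidence'],m['bbox'])
    zt=104 if l=='reset_pin' else 52
    t=P[abs(P[:,2]-zt)<4]; print(len(P),len(t),np.median(P[:,2]),cv2.minAreaRect(t[:,:2].astype(np.float32)) if len(t)>3 else '', t.mean(0) if len(t) else '')
    if l=='reset_pin': print(np.percentile(P[:,2],[2,98]))
S=rot(s).as_matrix(); print(S)
E
```

```text
[ 445.29 -183.5   201.45] [ 0.   -0.12  0.99  0.  ] [ 0.43  0.09 -0.1 ]
reset_pin 0.87 [314.4, 212.7, 334.2, 243.4]
532 222 94.14829545317033 ((478.80889892578125, -175.28009033203125), (14.884851455688477, 14.874029159545898), 35.405006408691406) [ 478.08 -175.62  103.51]
[ 51.35 105.14]
pin_stand 0.91 [293.8, 177.9, 355.6, 244.1]
2651 2129 51.900944943513764 ((479.30133056640625, -175.33436584472656), (56.7006950378418, 56.07740783691406), 2.8734729290008545) [ 475.37 -176.25   52.09]
[[-0.97 -0.24  0.  ]
 [-0.24  0.97  0.  ]
 [-0.    0.   -1.  ]]
```

View pics/w2.png

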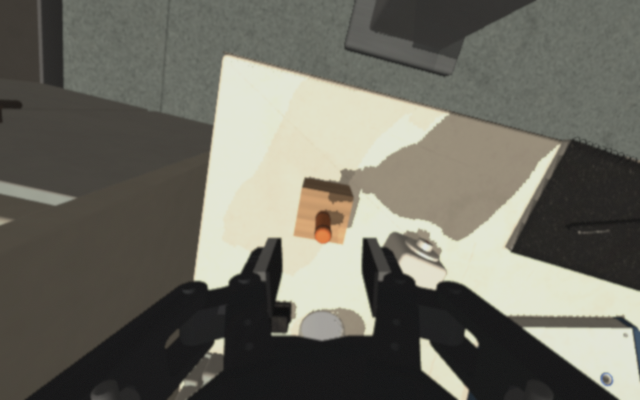

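The pin stands upright between the fingers' line, at (323,235). The timer is clear to the right at (415,255). Grasp next.

>>> jog_arm:
  newtons: 60
  plan:
    - {"x":-3.47,"y":0.0,"z":2.0,"ax":0.0,"ay":0.0,"az":0.0,"jaw":0.0}
    - {"x":-3.47,"y":0.0,"z":6.0,"ax":0.0,"ay":0.0,"az":0.0,"jaw":0.0}
    - {"x":-3.47,"y":0.0,"z":9.5,"ax":0.0,"ay":0.0,"az":0.0,"jaw":0.0}
    - {"x":-3.47,"y":0.0,"z":12.5,"ax":0.0,"ay":0.0,"az":0.0,"jaw":0.0}
    - {"x":-3.47,"y":0.0,"z":14.1,"ax":0.0,"ay":0.0,"az":0.0,"jaw":0.0}
    - {"x":-3.47,"y":0.0,"z":14.1,"ax":0.0,"ay":0.0,"az":0.0,"jaw":0.0}
    - {"x":-3.47,"y":0.0,"z":14.1,"ax":0.0,"ay":0.0,"az":0.0,"jaw":0.0}

```text
clock: 5.1
eef_pos: [478.8, -176.0, 60.7]
orientation: [-0.0, -0.118, 0.993, 0.0]
wrist_force: [0.6, -0.6, 0.3]
grip_width: 42.6
grasp_force: 0.0
```

>>> jog_arm:
  plan:
    - {"x":0.0,"y":0.0,"z":0.0,"ax":0.0,"ay":0.0,"az":0.0,"jaw":0.3}
    - {"x":0.0,"y":0.0,"z":0.0,"ax":0.0,"ay":0.0,"az":0.0,"jaw":0.5}
    - {"x":0.0,"y":0.0,"z":0.0,"ax":0.0,"ay":0.0,"az":0.0,"jaw":1.0}
    - {"x":0.0,"y":0.0,"z":0.0,"ax":0.0,"ay":0.0,"az":0.0,"jaw":1.0}
    - {"x":0.0,"y":0.0,"z":0.0,"ax":0.0,"ay":0.0,"az":0.0,"jaw":1.0}
    - {"x":0.0,"y":0.0,"z":0.0,"ax":0.0,"ay":0.0,"az":0.0,"jaw":1.0}

```text
clock: 5.7
eef_pos: [479.1, -176.5, 61.2]
orientation: [0.001, -0.118, 0.993, -0.0]
wrist_force: [-1.4, 1.5, 10.4]
grip_width: 14.7
grasp_force: 58.2
```

>>> jog_arm:
  plan:
    - {"x":0.0,"y":0.0,"z":-2.0,"ax":0.0,"ay":0.0,"az":0.0,"jaw":1.0}
    - {"x":0.0,"y":0.0,"z":-6.0,"ax":0.0,"ay":0.0,"az":0.0,"jaw":1.0}
    - {"x":0.0,"y":0.0,"z":-10.0,"ax":0.0,"ay":0.0,"az":0.0,"jaw":1.0}
    - {"x":0.0,"y":0.0,"z":-14.0,"ax":0.0,"ay":0.0,"az":0.0,"jaw":1.0}
    - {"x":-1.8,"y":3.7,"z":-16.0,"ax":0.0,"ay":0.0,"az":0.0,"jaw":1.0}
    - {"x":-3.6,"y":7.4,"z":-16.0,"ax":0.0,"ay":0.0,"az":0.0,"jaw":1.0}
    - {"x":-5.4,"y":11.2,"z":-16.0,"ax":0.0,"ay":-6.0,"az":0.2,"jaw":1.0}
    - {"x":-7.2,"y":15.0,"z":-16.0,"ax":0.0,"ay":-12.0,"az":0.4,"jaw":1.0}
    - {"x":-9.0,"y":18.7,"z":-16.0,"ax":0.1,"ay":-18.0,"az":0.6,"jaw":1.0}
    - {"x":-10.8,"y":22.4,"z":-16.0,"ax":0.2,"ay":-24.0,"az":0.8,"jaw":1.0}
    - {"x":-12.6,"y":26.2,"z":-16.0,"ax":0.2,"ay":-26.0,"az":0.9,"jaw":1.0}
    - {"x":-14.4,"y":30.0,"z":-16.0,"ax":0.2,"ay":-26.0,"az":0.9,"jaw":1.0}
    - {"x":-16.2,"y":33.6,"z":-14.0,"ax":0.2,"ay":-26.0,"az":0.9,"jaw":1.0}
    - {"x":-17.8,"y":37.05,"z":-11.0,"ax":0.2,"ay":-26.0,"az":0.9,"jaw":1.0}
    - {"x":-17.8,"y":37.05,"z":-9.1,"ax":0.2,"ay":-26.0,"az":0.9,"jaw":1.0}
    - {"x":-17.8,"y":37.05,"z":-9.1,"ax":0.2,"ay":-26.0,"az":0.9,"jaw":1.0}
    - {"x":-17.8,"y":37.05,"z":-9.1,"ax":0.2,"ay":-26.0,"az":0.9,"jaw":1.0}

```text
clock: 7.4
eef_pos: [564.4, 225.7, 150.8]
orientation: [0.223, -0.108, 0.969, 0.025]
wrist_force: [-0.5, -0.5, 0.3]
grip_width: 14.3
grasp_force: 58.6
```

```bash
cat >> h.py <<'E'
c0=np.array([616.96,192.85,51.13]);n0=np.array([-.428,-.0964,.8985]); n0/=np.linalg.norm(n0)
hole=np.array([611.4,236.2,53.1]); btn=np.array([626.5,149.8,62.2])
E
python3 - <<'E'
from h import *
np.set_printoptions(precision=3,suppress=True)
s=env.observe(); C=cam('wrist',s); S=rot(s).as_matrix()
print(s['eef_pos'],s['wrist_force'],s['grip_width'],s['grasp_force']); print(S, 'axis err deg',np.degrees(np.cross(S[:,2],-n0)))
print('tool-frame rotvec err deg', np.degrees(S.T@np.cross(S[:,2],-n0)))
p,d=env.grab_frame('wrist')
x=S.T@(hole-s['eef_pos']); print('hole in tool',x,'proj',proj(C,hole),'tip exp',proj(C,s['eef_pos']+54.2*S[:,2]),'handle bottom',proj(C,s['eef_pos']+9*S[:,2]))
for l in ['access_hole','pin_tip']:
    q=env.mark_of('wrist',l); print(l,[(a['location'],a['confidence']) for a in q[:1]])
u,v=proj(C,hole).astype(int); q=p[max(0,v-70):v+80,u-100:u+100]; cv2.imwrite('pics/w3.png',cv2.resize(q,None,fx=4,fy=4,interpolation=cv2.INTER_CUBIC)); print('crop origin',u-100,max(0,v-70))
sp,sd=env.grab_frame('side'); Cs=cam('side'); print('side',env.mark_of('side','pin_tip')[:1],proj(Cs,s['eef_pos']+54.2*S[:,2]),proj(Cs,hole)); u,v=proj(Cs,hole).astype(int)
cv2.imwrite('pics/s3.png',cv2.resize(sp[v-60:v+40,u-60:u+60],None,fx=5,fy=5,interpolation=cv2.INTER_CUBIC));print(u-60,v-60)
E
```

```text
[564.432 225.718 150.799] [-0.535 -0.488  0.271] 14.322717933477273 58.60201768577099
[[-0.877 -0.219  0.427]
 [-0.197  0.976  0.096]
 [-0.438 -0.    -0.899]] axis err deg [ 0.039 -0.074  0.011]
tool-frame rotvec err deg [-0.024 -0.081  0.   ]
hole in tool [ -0.53   -0.049 108.907] proj [322.391 196.013] tip exp [322.579 216.482] handle bottom [322.752 243.837]
access_hole [([318.7, 195.1], 0.86)]
pin_tip [([323.3, 216.0], 0.65)]
crop origin 222 126
side [{'location': [310.0, 184.7], 'confidence': 0.58}] [312.668 188.187] [319.274 203.179]
259 143
```

View pics/w3.png

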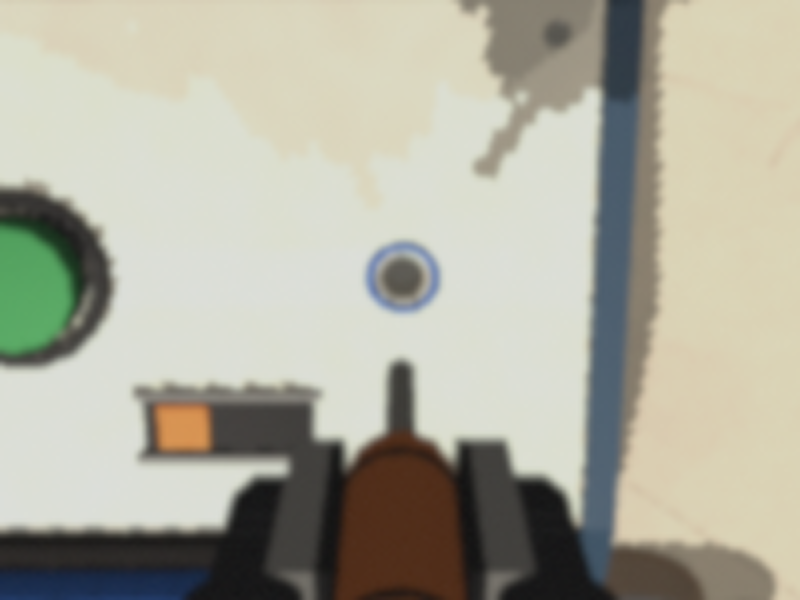

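View pics/s3.png

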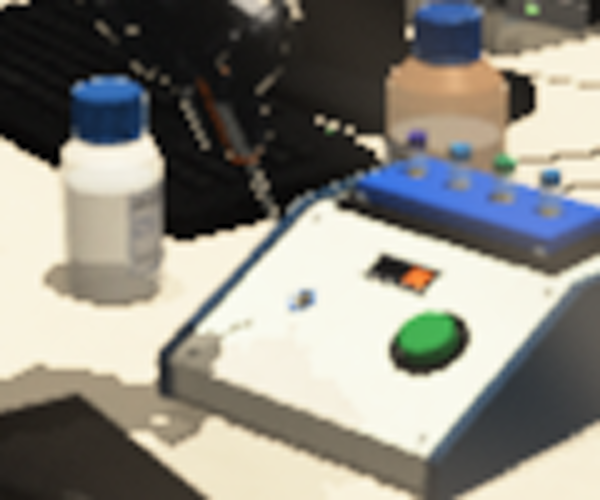

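The wrist crop shows the hole at full-frame (322.5,195), the pin tip at (322,216.5) in line with it, and the indicator still locked. The side view shows the indicator's orange end near the button. Next I'll insert in stages.

>>> jog_arm:
  plan:
    - {"x":0.0,"y":0.04,"z":3.0,"ax":0.0,"ay":0.0,"az":0.0,"jaw":1.0}
    - {"x":0.0,"y":0.04,"z":4.8,"ax":0.0,"ay":0.0,"az":0.0,"jaw":1.0}
    - {"x":0.0,"y":0.04,"z":5.5,"ax":0.0,"ay":0.0,"az":0.0,"jaw":1.0}
    - {"x":0.0,"y":0.04,"z":6.2,"ax":0.0,"ay":0.0,"az":0.0,"jaw":1.0}
    - {"x":0.0,"y":0.04,"z":6.7,"ax":0.0,"ay":0.0,"az":0.0,"jaw":1.0}
    - {"x":0.0,"y":0.04,"z":6.7,"ax":0.0,"ay":0.0,"az":0.0,"jaw":1.0}

```text
clock: 8.25
eef_pos: [593.7, 231.8, 90.8]
orientation: [0.223, -0.107, 0.969, 0.025]
wrist_force: [-0.3, 0.8, -0.3]
grip_width: 14.6
grasp_force: 58.6
```

>>> jog_arm:
  plan:
    - {"x":0.0,"y":0.0,"z":0.5,"ax":0.0,"ay":0.0,"az":0.0,"jaw":1.0}
    - {"x":0.0,"y":0.0,"z":0.9,"ax":0.0,"ay":0.0,"az":0.0,"jaw":1.0}
    - {"x":0.0,"y":0.0,"z":1.2,"ax":0.0,"ay":0.0,"az":0.0,"jaw":1.0}
    - {"x":0.0,"y":0.0,"z":1.45,"ax":0.0,"ay":0.0,"az":0.0,"jaw":1.0}
    - {"x":0.0,"y":0.0,"z":1.45,"ax":0.0,"ay":0.0,"az":0.0,"jaw":1.0}
    - {"x":0.0,"y":0.0,"z":1.45,"ax":0.0,"ay":0.0,"az":0.0,"jaw":1.0}

```text
clock: 8.85
eef_pos: [599.8, 233.7, 78.4]
orientation: [0.224, -0.107, 0.968, 0.025]
wrist_force: [-0.9, -0.4, 3.9]
grip_width: 14.7
grasp_force: 59.0
```

```bash
python3 - <<'E'
from h import *
np.set_printoptions(precision=2,suppress=True)
s=env.observe(); S=rot(s).as_matrix(); print(s['eef_pos'],s['wrist_force'],'tip depth',54.2-(s['eef_pos']-hole)@n0)
Cw=cam('wrist',s); C=cam('side')
for nm,c in [('wrist',Cw),('side',C)]:
    p,d=env.grab_frame(nm); b,g,r=[p[...,i].astype(int) for i in range(3)]
    o=((r>b+60)&(r>g+35)&(r>150)).astype(np.uint8)
    k,_,st,ce=cv2.connectedComponentsWithStats(o)
    yv=np.array([-.2203,.9754,0])
    for i in range(1,k):
        if st[i,4]>4:
            q=onplane(c,ce[i],c0,n0)-c0
            if np.linalg.norm(q)<80: print(nm,ce[i],st[i,4],'panel y rel hole',(onplane(c,ce[i],c0,n0)-hole)@yv)
    im=p
q=im[140:240,270:390]; cv2.imwrite('pics/s4.png',cv2.resize(q,None,fx=5,fy=5,interpolation=cv2.INTER_CUBIC))
E
```

```text
[599.79 233.7   78.4 ] [-0.86 -0.4   3.93] tip depth 26.259955626310333
wrist [263.1  276.61] 61 panel y rel hole -39.94277267387356
wrist [329.5  306.43] 199 panel y rel hole 4.9131256099591765
side [337.5 196.5] 16 panel y rel hole -32.62049519092476
```

View pics/s4.png

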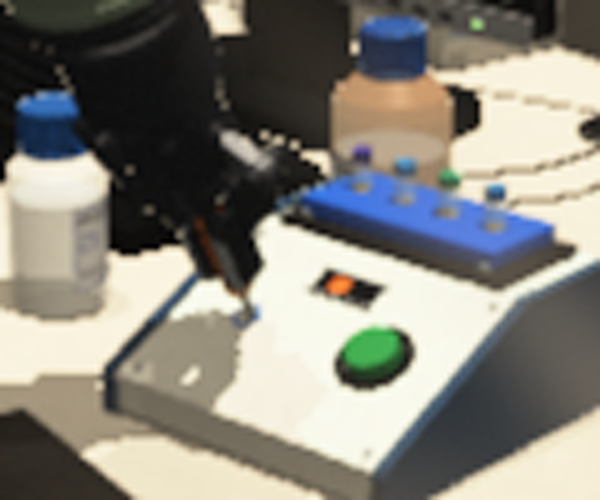

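The indicator has jumped: its orange part is now towards the hole end of the slot, at about (337.5,196.5), 33 mm from the hole compared with about 48 mm before. Retract.

>>> jog_arm:
  plan:
    - {"x":0.0,"y":0.0,"z":-1.5,"ax":0.0,"ay":0.0,"az":0.0,"jaw":1.0}
    - {"x":0.0,"y":0.0,"z":-4.0,"ax":0.0,"ay":0.0,"az":0.0,"jaw":1.0}
    - {"x":0.0,"y":0.0,"z":-8.0,"ax":0.0,"ay":0.0,"az":0.0,"jaw":1.0}
    - {"x":0.0,"y":0.0,"z":-12.0,"ax":0.0,"ay":0.0,"az":0.0,"jaw":1.0}
    - {"x":0.0,"y":0.0,"z":-15.0,"ax":0.0,"ay":0.0,"az":0.0,"jaw":1.0}
    - {"x":0.0,"y":0.0,"z":-15.0,"ax":0.0,"ay":0.0,"az":0.0,"jaw":1.0}

```text
clock: 9.55
eef_pos: [535.4, 219.5, 216.4]
orientation: [0.226, -0.107, 0.968, 0.025]
wrist_force: [0.5, -0.1, -1.5]
grip_width: 14.4
grasp_force: 58.6
```

```bash
python3 - <<'E'
from h import *
np.set_printoptions(precision=3,suppress=True)
s=env.observe(); S=rot(s).as_matrix(); print(s['eef_pos'])
H=R.from_quat([-.1185,.993,0,0]); print('rotvec',(rot(s).inv()*H).as_rotvec(degrees=True))
for t in [[479,-176,215],[479,-176,135]]: print(S.T@(np.array(t)-s['eef_pos'])/10)
E
```

```text
[535.388 219.451 216.363]
rotvec [-0.169 26.244 -0.983]
[ 12.731 -37.357  -6.166]
[ 16.268 -37.365   1.009]
```

>>> jog_arm:
  plan:
    - {"x":1.3,"y":-3.7,"z":-0.6,"ax":0.0,"ay":5.0,"az":-0.2,"jaw":1.0}
    - {"x":2.6,"y":-7.5,"z":-1.2,"ax":0.0,"ay":10.0,"az":-0.4,"jaw":1.0}
    - {"x":3.8,"y":-11.2,"z":-1.8,"ax":0.0,"ay":15.0,"az":-0.6,"jaw":1.0}
    - {"x":5.1,"y":-15.0,"z":-2.5,"ax":-0.1,"ay":20.0,"az":-0.8,"jaw":1.0}
    - {"x":6.4,"y":-18.7,"z":-3.1,"ax":-0.17,"ay":26.24,"az":-0.98,"jaw":1.0}
    - {"x":7.7,"y":-22.5,"z":-3.7,"ax":-0.17,"ay":26.24,"az":-0.98,"jaw":1.0}
    - {"x":9.0,"y":-26.2,"z":-4.3,"ax":-0.17,"ay":26.24,"az":-0.98,"jaw":1.0}
    - {"x":10.2,"y":-30.0,"z":-5.0,"ax":-0.17,"ay":26.24,"az":-0.98,"jaw":1.0}
    - {"x":11.5,"y":-33.7,"z":-5.6,"ax":-0.17,"ay":26.24,"az":-0.98,"jaw":1.0}
    - {"x":12.73,"y":-37.36,"z":-6.17,"ax":-0.17,"ay":26.24,"az":-0.98,"jaw":1.0}
    - {"x":14.5,"y":-37.36,"z":-2.6,"ax":-0.17,"ay":26.24,"az":-0.98,"jaw":1.0}
    - {"x":16.27,"y":-37.36,"z":1.0,"ax":-0.17,"ay":26.24,"az":-0.98,"jaw":1.0}
    - {"x":16.27,"y":-37.36,"z":1.0,"ax":-0.17,"ay":26.24,"az":-0.98,"jaw":1.0}
    - {"x":16.27,"y":-37.36,"z":1.0,"ax":-0.17,"ay":26.24,"az":-0.98,"jaw":1.0}

```text
clock: 10.95
eef_pos: [478.7, -175.9, 132.6]
orientation: [-0.003, -0.119, 0.993, -0.0]
wrist_force: [-0.2, 1.0, 0.2]
grip_width: 14.7
grasp_force: 58.7
```

```bash
python3 - <<'E'
from h import *
np.set_printoptions(precision=4,suppress=True)
s=env.observe(); C=cam('wrist',s); S=rot(s).as_matrix(); print(s['eef_pos'],s['orientation'],s['grip_width'])
p,d=env.grab_frame('wrist')
tip=s['eef_pos']+54.2*S[:,2]; home=np.array([479.1,-176.2,52]); print('tip exp',proj(C,tip),'mouth exp',proj(C,home),'axis tilt',S[:,2],'home in tool',S.T@(home-s['eef_pos']))
for l in ['pin_tip','stand_mouth']: print(l,[(a['location'],a['confidence']) for a in env.mark_of('wrist',l)[:1]])
u,v=proj(C,home).astype(int); v=max(v,75); cv2.imwrite('pics/w5.png',cv2.resize(p[v-75:v+75,u-100:u+100],None,fx=4,fy=4,interpolation=cv2.INTER_CUBIC)); print(u-100,v-75)
E
```

```text
[ 478.734  -175.8869  132.6142] [-0.0027 -0.1188  0.9929 -0.0003] 14.732672788779508
tip exp [322.8261 216.7542] mouth exp [322.2616 206.2354] axis tilt [-0.0053 -0.0012 -1.    ] home in tool [-0.7174 -0.3969 80.6114]
pin_tip [([324.0, 218.3], 0.68)]
stand_mouth [([320.4, 206.5], 0.72)]
222 131
```

View pics/w5.png

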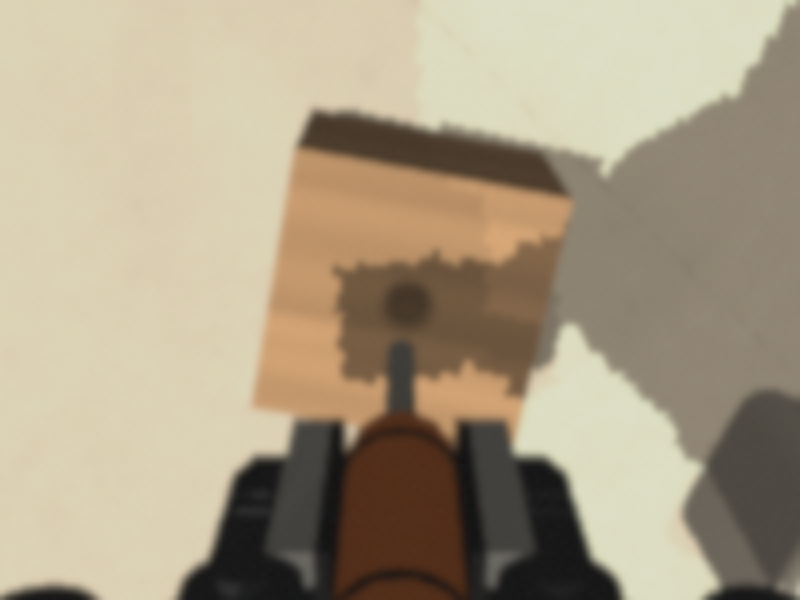

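The crop shows the stand's hole at full-frame (324,206.7) and the pin tip at (322,217.5). It needs about 1.2 mm in tool +y.

>>> jog_arm:
  plan:
    - {"x":-0.03,"y":0.12,"z":1.0,"ax":0.0,"ay":-0.3,"az":0.0,"jaw":1.0}
    - {"x":-0.04,"y":0.12,"z":2.3,"ax":0.0,"ay":-0.3,"az":0.0,"jaw":1.0}
    - {"x":-0.05,"y":0.12,"z":3.0,"ax":0.0,"ay":-0.3,"az":0.0,"jaw":1.0}
    - {"x":-0.05,"y":0.12,"z":3.6,"ax":0.0,"ay":-0.3,"az":0.0,"jaw":1.0}
    - {"x":-0.06,"y":0.12,"z":4.2,"ax":0.0,"ay":-0.3,"az":0.0,"jaw":1.0}
    - {"x":-0.06,"y":0.12,"z":4.2,"ax":0.0,"ay":-0.3,"az":0.0,"jaw":1.0}

```text
clock: 11.7
eef_pos: [478.5, -174.9, 89.7]
orientation: [0.0, -0.119, 0.993, -0.0]
wrist_force: [-0.1, 0.8, 0.1]
grip_width: 14.9
grasp_force: 58.7
```

>>> jog_arm:
  plan:
    - {"x":0.0,"y":0.0,"z":1.0,"ax":0.0,"ay":0.0,"az":0.0,"jaw":1.0}
    - {"x":0.0,"y":0.0,"z":2.0,"ax":0.0,"ay":0.0,"az":0.0,"jaw":1.0}
    - {"x":0.0,"y":0.0,"z":2.6,"ax":0.0,"ay":0.0,"az":0.0,"jaw":1.0}
    - {"x":0.0,"y":0.0,"z":2.8,"ax":0.0,"ay":0.0,"az":0.0,"jaw":1.0}
    - {"x":0.0,"y":0.0,"z":2.8,"ax":0.0,"ay":0.0,"az":0.0,"jaw":1.0}

```text
clock: 12.2
eef_pos: [478.7, -174.9, 62.2]
orientation: [0.0, -0.119, 0.993, -0.0]
wrist_force: [0.5, 0.4, -0.7]
grip_width: 14.7
grasp_force: 58.7
```

>>> jog_arm:
  plan:
    - {"x":0.0,"y":0.0,"z":0.0,"ax":0.0,"ay":0.0,"az":0.0,"jaw":0.5}
    - {"x":0.0,"y":0.0,"z":0.0,"ax":0.0,"ay":0.0,"az":0.0,"jaw":0.0}
    - {"x":0.0,"y":0.0,"z":0.0,"ax":0.0,"ay":0.0,"az":0.0,"jaw":0.0}
    - {"x":0.0,"y":0.0,"z":0.0,"ax":0.0,"ay":0.0,"az":0.0,"jaw":0.0}
    - {"x":0.0,"y":0.0,"z":-2.0,"ax":0.0,"ay":0.0,"az":0.0,"jaw":0.0}
    - {"x":0.0,"y":0.0,"z":-6.0,"ax":0.0,"ay":0.0,"az":0.0,"jaw":0.0}
    - {"x":0.0,"y":0.0,"z":-10.0,"ax":0.0,"ay":0.0,"az":0.0,"jaw":0.0}
    - {"x":3.0,"y":0.0,"z":-14.0,"ax":0.0,"ay":0.0,"az":0.0,"jaw":0.0}
    - {"x":3.5,"y":0.0,"z":-14.0,"ax":0.0,"ay":0.0,"az":0.0,"jaw":0.0}
    - {"x":3.5,"y":0.0,"z":-14.0,"ax":0.0,"ay":0.0,"az":0.0,"jaw":0.0}
    - {"x":3.5,"y":0.0,"z":-14.0,"ax":0.0,"ay":0.0,"az":0.0,"jaw":0.0}

```text
clock: 13.3
eef_pos: [444.7, -183.2, 201.9]
orientation: [0.0, -0.118, 0.993, -0.0]
wrist_force: [0.4, 0.8, -1.0]
grip_width: 42.8
grasp_force: 0.0
```

```bash
python3 - <<'E'
from h import *
np.set_printoptions(precision=3,suppress=True)
s=env.observe(); C=cam('wrist',s); S=rot(s).as_matrix(); print(s['eef_pos'],s['orientation'],s['wrist_force'])
p,d=env.grab_frame('wrist'); m=env.masks_of('wrist','reset_pin')[0]; P=pts(C,d,m['pixels']); t=P[P[:,2]>100]
print(m['confidence'],np.percentile(P[:,2],[2,50,98]),t.mean(0),len(t),m['bbox'])
cv2.imwrite('pics/w6.png',cv2.resize(p[140:290,220:420],None,fx=3,fy=3))
# button: tip of fingers on press axis, 30 mm above top; tool z=-n
T=btn+60*n0; H=R.from_matrix(np.c_[np.cross([-.2203,.9754,0],-n0),[-.2203,.9754,0],-n0])
print('rotvec',(rot(s).inv()*H).as_rotvec(degrees=True),'shift',S.T@(T-s['eef_pos'])/10,'up',S.T@(T+[0,0,60]-s['eef_pos'])/10)
E
```

```text
[ 444.681 -183.152  201.914] [ 0.    -0.118  0.993 -0.   ] [ 0.405  0.817 -0.97 ]
0.79 [ 52.699  96.389 105.094] [ 478.077 -176.31   103.549] 212 [310.8, 212.7, 331.8, 245.1]
rotvec [  0.183 -25.991   0.869] shift [-22.866  28.13    8.581] up [-22.869  28.128   2.581]
```

View pics/w6.png

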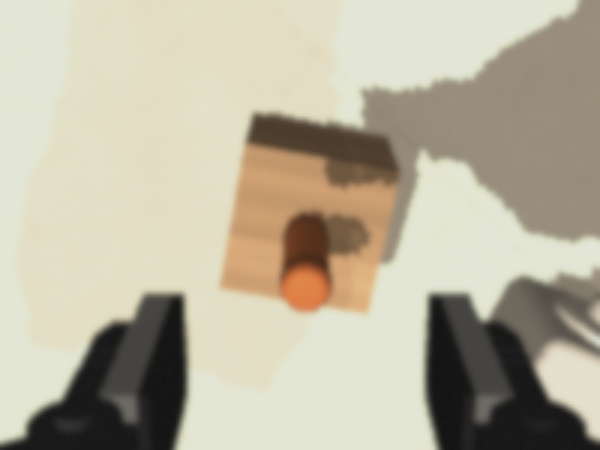

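The pin stands upright in the stand again, with its handle top at the same place and height as before. Now the button, with the fingers shut.

>>> jog_arm:
  plan:
    - {"x":-2.9,"y":3.5,"z":0.0,"ax":0.0,"ay":0.0,"az":0.0,"jaw":1.0}
    - {"x":-5.7,"y":7.0,"z":0.0,"ax":0.0,"ay":-6.0,"az":0.2,"jaw":1.0}
    - {"x":-8.6,"y":10.5,"z":0.0,"ax":0.0,"ay":-12.0,"az":0.4,"jaw":1.0}
    - {"x":-11.4,"y":14.0,"z":0.0,"ax":0.1,"ay":-18.0,"az":0.6,"jaw":1.0}
    - {"x":-14.3,"y":17.6,"z":0.0,"ax":0.18,"ay":-24.0,"az":0.8,"jaw":1.0}
    - {"x":-17.1,"y":21.1,"z":0.0,"ax":0.18,"ay":-26.0,"az":0.87,"jaw":1.0}
    - {"x":-20.0,"y":24.6,"z":1.0,"ax":0.18,"ay":-26.0,"az":0.87,"jaw":1.0}
    - {"x":-22.87,"y":28.13,"z":2.6,"ax":0.18,"ay":-26.0,"az":0.87,"jaw":1.0}
    - {"x":-22.87,"y":28.13,"z":6.0,"ax":0.18,"ay":-26.0,"az":0.87,"jaw":1.0}
    - {"x":-22.87,"y":28.13,"z":8.6,"ax":0.18,"ay":-26.0,"az":0.87,"jaw":1.0}
    - {"x":-22.87,"y":28.13,"z":8.6,"ax":0.18,"ay":-26.0,"az":0.87,"jaw":1.0}
    - {"x":-22.87,"y":28.13,"z":8.6,"ax":0.18,"ay":-26.0,"az":0.87,"jaw":1.0}

```text
clock: 14.6
eef_pos: [599.5, 146.0, 113.0]
orientation: [0.222, -0.11, 0.969, 0.025]
wrist_force: [-0.4, -1.0, 1.8]
grip_width: -0.0
grasp_force: 0.0
```

```bash
python3 - <<'E'
from h import *
np.set_printoptions(precision=3,suppress=True)
s=env.observe(); C=cam('wrist',s); S=rot(s).as_matrix(); print(s['eef_pos'],s['wrist_force'],s['grip_width'])
p,d=env.grab_frame('wrist'); b,g,r=[p[...,i].astype(int) for i in range(3)]
k,_,st,ce=cv2.connectedComponentsWithStats(((g>r+30)&(g>b+30)).astype(np.uint8)); i=1+np.argmax(st[1:,4])
q=onplane(C,ce[i],btn,n0); print(st[i],ce[i],proj(C,btn),q,'btn in tool',S.T@(btn-s['eef_pos']),'seen',S.T@(q-s['eef_pos']))
P=pts(C,d,((g>r+30)&(g>b+30))&(_==i)); print('height above top',np.median((P-btn)@n0))
E
```

```text
[599.493 146.041 113.015] [-0.375 -1.004  1.841] -0.009584610585189054
[ 301  197   39   39 1180] [320.071 215.864] [319.344 217.849] [625.012 150.01   61.514] btn in tool [-2.33  -2.38  57.572] seen [-0.768 -1.843 57.579]
height above top -0.2673351653938711
```

>>> jog_arm:
  plan:
    - {"x":-0.1,"y":-0.2,"z":3.0,"ax":0.0,"ay":0.0,"az":0.0,"jaw":1.0}
    - {"x":-0.1,"y":-0.2,"z":5.2,"ax":0.0,"ay":0.0,"az":0.0,"jaw":1.0}
    - {"x":-0.1,"y":-0.2,"z":5.8,"ax":0.0,"ay":0.0,"az":0.0,"jaw":1.0}
    - {"x":-0.1,"y":-0.2,"z":6.2,"ax":0.0,"ay":0.0,"az":0.0,"jaw":1.0}
    - {"x":-0.1,"y":-0.2,"z":6.2,"ax":0.0,"ay":0.0,"az":0.0,"jaw":1.0}

```text
clock: 15.15
eef_pos: [628.2, 148.4, 60.4]
orientation: [0.223, -0.108, 0.968, 0.025]
wrist_force: [-4.0, -0.0, 1.5]
grip_width: -0.1
grasp_force: 1.6
```

>>> jog_arm:
  plan:
    - {"x":0.0,"y":0.0,"z":0.2,"ax":0.0,"ay":0.0,"az":0.0,"jaw":1.0}
    - {"x":0.0,"y":0.0,"z":0.4,"ax":0.0,"ay":0.0,"az":0.0,"jaw":1.0}
    - {"x":0.0,"y":0.0,"z":0.5,"ax":0.0,"ay":0.0,"az":0.0,"jaw":1.0}
    - {"x":0.0,"y":0.0,"z":0.5,"ax":0.0,"ay":0.0,"az":0.0,"jaw":1.0}

```text
clock: 15.55
eef_pos: [630.8, 148.8, 57.0]
orientation: [0.224, -0.108, 0.968, 0.025]
wrist_force: [-5.5, -1.2, 3.0]
grip_width: 0.1
grasp_force: 2.6
```

>>> jog_arm:
  plan:
    - {"x":0.0,"y":0.0,"z":0.1,"ax":0.0,"ay":0.0,"az":0.0,"jaw":1.0}
    - {"x":0.0,"y":0.0,"z":0.2,"ax":0.0,"ay":0.0,"az":0.0,"jaw":1.0}
    - {"x":0.0,"y":0.0,"z":0.2,"ax":0.0,"ay":0.0,"az":0.0,"jaw":1.0}

```text
clock: 15.85
eef_pos: [631.2, 148.9, 56.5]
orientation: [0.225, -0.108, 0.968, 0.025]
wrist_force: [-30.0, -6.8, 40.0]
grip_width: -0.0
grasp_force: 24.9
```

At the stop: 50 N, and it moved only another 0.6 mm. Back off and check.

>>> jog_arm:
  plan:
    - {"x":0.0,"y":0.0,"z":-1.0,"ax":0.0,"ay":0.0,"az":0.0,"jaw":1.0}
    - {"x":0.0,"y":0.0,"z":-4.0,"ax":0.0,"ay":0.0,"az":0.0,"jaw":1.0}
    - {"x":0.0,"y":0.0,"z":-8.0,"ax":0.0,"ay":0.0,"az":0.0,"jaw":1.0}
    - {"x":0.0,"y":0.0,"z":-12.0,"ax":0.0,"ay":0.0,"az":0.0,"jaw":1.0}
    - {"x":0.0,"y":0.0,"z":-12.0,"ax":0.0,"ay":0.0,"az":0.0,"jaw":1.0}
    - {"x":0.0,"y":0.0,"z":-12.0,"ax":0.0,"ay":0.0,"az":0.0,"jaw":1.0}
    - {"x":0.0,"y":0.0,"z":-12.0,"ax":0.0,"ay":0.0,"az":0.0,"jaw":1.0}

```text
clock: 16.55
eef_pos: [580.7, 136.9, 162.4]
orientation: [0.224, -0.108, 0.968, 0.025]
wrist_force: [-0.3, 0.4, 0.1]
grip_width: 0.2
grasp_force: 0.0
```

```bash
python3 - <<'E'
from h import *
np.set_printoptions(precision=3,suppress=True)
s=env.observe(); C=cam('wrist',s); print(s['eef_pos'],s['wrist_force'])
p,d=env.grab_frame('wrist'); b,g,r=[p[...,i].astype(int) for i in range(3)]
k,l,st,ce=cv2.connectedComponentsWithStats(((g>r+30)&(g>b+30)).astype(np.uint8)); i=1+np.argmax(st[1:,4])
P=pts(C,d,l==i); print('button height vs up',np.median((P-btn)@n0),ce[i])
k,l,st,ce=cv2.connectedComponentsWithStats(((r>b+60)&(r>g+35)&(r>150)).astype(np.uint8))
for i in range(1,k):
    if st[i,4]>20:
        q=onplane(C,ce[i],c0,n0)
        if np.linalg.norm(q-c0)<80: print('indicator rel hole y',(q-hole)@np.array([-.2203,.9754,0]),st[i])
p,d=env.grab_frame('side'); C=cam('side'); m=env.masks_of('side','reset_pin'); 
if m: P=pts(C,d,m[0]['pixels']); print('pin',m[0]['confidence'],np.median(P,0),np.percentile(P[:,2],[2,98]))
E
```

```text
[580.741 136.852 162.427] [-0.315  0.448  0.11 ]
button height vs up -0.3071458916394898 [325.769 191.823]
indicator rel hole y -35.83995415784736 [372 221  13  10 120]
pin 0.58 [ 474.774 -179.184   82.574] [  1.428 105.67 ]
```

The button is up again, the indicator is across and the pin is home.

```bash
python3 -c "
from cell import env; print(env.job_done())"
```

```text
the job is handed in; nothing more can be done
None
```

The job is handed in, though `job_done()` gave no verdict: the catch tripped and the indicator jumped across, the pin is upright in its stand, and the green button went to its stop and came up again; the arm path stayed clear of the timer, beaker, bottle and tape, but I did not re-measure them.

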